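# Shut the marked stopcock under the sliding cover

## Robot

A 6-joint arm with a two-finger parallel gripper is mounted at the origin on the work surface. World frame = base frame: x ahead of the robot, y to its left, z up, the work surface at z = 0. Lengths are in m, angles in rad, forces in N, time in s.
With the tool pointing down it reaches from about 0.25 to 0.775 m from the base axis. Payload 8.9 kg.
Tool frame: the origin (TCP) lies midway between the tips of the shut fingers; the grasp point (between the pads) lies 19 mm behind it (manip.grip_depth is the distance from the TCP to the grasp point, in m); z points along the fingers, y is the direction in which the jaws open and shut (so a half turn about z gives the same grasp; the last joint's range is limited). The gripper opens to 85 mm and grips with 20 to 120 N. Pads are 22 mm wide; open, the fingers measure 114 mm over their backs; the gripper's body (76 mm by 85 mm) begins 54 mm behind the grasp point. The pads swing forward as they close: fully open they stand 13 mm farther back than shut.
Start: joints at [1.041, 0.291, -0.153, 1.127, 0, 1.431], TCP at [0.2, 0.485, 0.231] pointing down, gripper open.
Joint ranges: [-2.52, 2.52], [-0.91, 1.74], [-1.3, 1.37], [-1.96, 2.02], [-1.52, 1.47], [-3.14, 3.14]. Speed limits (rad/s): [2.22, 2.22, 2.79, 3.14, 3.14, 3.14].

## Interface

Orientations are given as a unit quaternion [x, y, z, w].
In Python, from workcell import manip gives the robot as it stands. The module is installed in compiled form; this text tells all that it offers.
- The arm moves only by the tool arm_command, never from a script. Its argument "moves" is a list of rows, each an object of numbers: "fingers": the opening, from -1 (shut) to 1 (fully open); "dx", "dy", "dz": the shift along the tool's x, y, z in cm; "yaw": the turn about the tool's z in degrees. A call has 1 to 12 rows; each row is the pose to reach, as a shift and turn from the pose commanded when the call began, along the tool's axes at that moment; what a row does not reach only later rows make up. A row lasts 1/8 s, in which the tool goes at most 62.5 mm and 10.7 degrees, less where a joint would pass 70% of its speed; a pose out of reach is approached as far as the arm can. A call with a gripper value outside its range is refused whole. The fingers move at their own pace and stop on an object; "force" is the grip in N (left out, the last holds). Time passes only in rows, so rows that repeat a pose let the fingers close. It gives the time, the measured TCP pose, the force and the opening at its end, in the units of the state.
- manip.read_state(): the state, without advancing time (a new reading comes with each control period).
- manip.grab_frame(name): name is "side" or "top" or "wrist"; returns a dict with "image" (384x512x3 uint8, blue, green, red), "intrinsics" (3x3 intrinsics, pixels), "k1" (the pictures are not rectified: a ray, as slopes to the right and down, at radius r is drawn at 1 + k1 r^2 times it, then the intrinsics apply), "rvec" (rotation vector, rad) and "tvec" (3), from world to camera coordinates, as OpenCV has them. Camera axes: x right, y down, z forward; pixel columns grow to the right and rows downward; lengths in m; the calibration is good to about 2 mm. A picture is of the moment at which its call begins. There is no depth.
- manip.hand_in(): hands the job in, once; it reports no verdict.
Trained networks look in the newest picture that a camera, given by its name, has taken for a name from the list of things; names that differ only in an ending like _2 or _b are one class to them, and where a whole thing is asked for, a point or a joint stands for the part that bears it (a point fixed in the world has none). Each returns a list of dicts, best first, with "score" (0 to 1); they miss things now and then, are a little off and sometimes report something else, mostly with a low value. They report only what shows in the picture. A call takes as long as a camera call.
- manip.recognise(label, camera): "rect" ([left, top, right, bottom] in pixels, round what is visible of it).
The state is a dict: "clock": time; "qpos": joint angles; "qvel": joint speeds; "tau": joint torques, N m; "tcp_pos": TCP position; "orientation": TCP orientation; "ft_force": force on the tool from outside, world axes, zero at the start; "wrist_torque": the same for the moment, N m; "gripper_width": opening from 0.0 (shut) to 1.0 (fully open).
Only numpy, scipy, OpenCV 4.12 (cv2) and the standard library are available. Lean on these libraries where they do the work, as an engineer would, in place of code of your own. Each camera call takes 0.05 s, during which the arm holds its last target. There are 200 camera calls.

## Task

On the shop's wash-up counter stands a low valve box whose aluminium cover hides two lever valves. With the fingertips push the cover along its guides, all the way aside over the closed end of the box, then push the lever marked by a round disc end fully shut, square across its pipe. Push only: do not lift the cover, leave the other lever (plain square end) as it is, leave the crockery around the box where it stands, and let go at the end.

Things in the scene. Friction and masses are not known exactly. Their poses are not given: they have to be found in the camera images.
- valve_box: fixed grey steel box, 210 mm in x, 560 mm in y. Origin: on the counter under the centre of its open-topped bay, which holds the valves; box x runs across, box y along it towards its closed end. Bay opening: x -85 to 85, y -130 to 130, floor 6 mm up. The cover slides along y on the side walls' tops, 82 mm up, between side guides and end stops 96 mm high.
- closed_end (a point): centre of the flat top (80 mm up, box y 130 to 400) of the closed end of the box, over which the cover is pushed aside; axes as the box's
- cover_rib (a point): centre of the push rib, an upright black bar (x 90, y 12, 22 mm tall, top 112 mm above the counter), on the loose aluminium cover (x 190, y 265, 8 mm thick, 0.45 kg, top 90 mm up; axes as the box's). It lies 50 mm to the -y side of the cover's centre, 101 mm up; box y about -55 to -20 at first, 217 with the cover fully aside against the end stop. Slides with a few N of friction.
- round_handle_pivot (a point): point on the marked lever's vertical turning axis, 63 mm up, mid-height of the lever; axes as the box's. At box x 45, y -60 or 50 (the two valves swap places), over one of two 22 mm copper pipes that run along box x, tops 41 mm up; valve bodies reach 48 mm up. The pipes leave by the +x wall and go down into the counter at box x 165.
- round_handle_tip (a point): centre of the round disc (28 mm across, 18 mm tall, from 54 to 72 mm above the counter) that ends the marked black plastic lever, 55 mm from the pivot; the bar between is 12 mm wide and as tall. Its x axis points from disc to pivot.
- round_handle (a joint): angle of the marked lever, rad: 0 open, lever lying along its pipe and pointing to box -x; grows as it turns clockwise seen from above; 1.571 shut at its stop, pointing to box +y. Stays where it is left; friction takes about 2 to 3 N at the disc.
- plain_handle_tip (a point): point in the plain, square-ended black lever of the other valve, 55 mm from its pivot (bar 12 mm wide, 69 mm long from the pivot, from 54 to 72 mm above the counter); must be left alone
- plain_handle (a joint): angle of the plain lever, measured alike; it starts open, near 0
- mug: white ceramic mug, 80 mm across, 90 mm tall, beside the box's -y end; origin under its centre; bystander
- jar: glass jar with a steel lid, 70 mm across, 120 mm tall, beyond the box; origin under its centre; bystander
- shaker: white ceramic salt shaker, 46 mm across, 78 mm tall, on the robot's side of the box; origin under its centre; bystander

How it is judged:
On the way, in this order (a step that is already met when the one before it is completed fails the run):
1. the cover is slid aside over the closed end of the box (y of cover_rib in the frame of valve_box above 0.14 m), for 0.1 s.
2. the marked lever is pushed shut (value of joint round_handle above 1.42 rad), for 0.2 s.
At the end, for the whole second after the job is handed in: The cover lies flat on its runners, slid aside so that its rib is beyond 140 mm along box y; the marked lever is within 0.15 rad of its shut stop and at rest; the plain lever's tip has moved less than 12 mm; mug, jar and shaker stand upright within 25 mm of where they were (y of cover_rib in the frame of valve_box above 0.14 m and z of cover_rib in the frame of valve_box between 0.094 and 0.108 m and value of joint round_handle above 1.42 rad and velocity of joint round_handle below 0.05 rad/s and distance of plain_handle_tip from where it was at the start of the episode below 0.012 m and value of joint plain_handle below 0.45 rad and distance of each of mug, jar, shaker from where it was at the start of the episode below 0.025 m and angle between each of mug, jar, shaker's own z axis and vertical below 0.15 rad); the robot touches nothing.
It fails at once if the cover is lifted off its runners or tipped (z of cover_rib in the frame of valve_box above 0.115 m or angle between cover_rib's own z axis and vertical above 0.15 rad).
It fails at once if the plain lever is turned (distance of plain_handle_tip from where it was at the start of the episode above 0.012 m).
It fails at once if a bystander is moved, lifted or knocked over (distance of any of mug, jar, shaker from where it was at the start of the episode above 0.025 m or angle between any of mug, jar, shaker's own z axis and vertical above 0.3 rad).
It also fails if it takes over 54 s, if anything falls off the work surface, if the arm or the gripper's body presses on something with over 40 N, if the wrist force passes 120 N, or if a joint passes its speed limit or range.

## Working session

There is one attempt and no reset: what is moved stays moved. The work goes in short steps, Python scripts to look and compute and a tool call to move; the robot and the scene stay as the last step left them, time stands still between calls to the robot, and variables do not carry over. Pictures are saved under pics/ and viewed, about 8 in all and at most 12, crops included, and the job is handed in when it is done.

Besides the shell and the picture viewer there is one more tool, called after "Call:" as name([rows], argument=value, ...), one row to a line, values as JSON. arm_command: Moves the arm, as the interface text tells. Its arguments: {"type":"object","properties":{"moves":{"type":"array","items":{"type":"object","properties":{"fingers":{"type":"number"},"dx":{"type":"number"},"dy":{"type":"number"},"dz":{"type":"number"},"yaw":{"type":"number"}}}},"force":{"type":"number"}},"required":["moves"]}

```bash
mkdir -p pics; cat > h.py <<'E'
import numpy as np, cv2
from workcell import manip
from scipy.spatial.transform import Rotation as R
def cam(f):
    Rm=cv2.Rodrigues(np.array(f["rvec"],float))[0]; return Rm,np.array(f["tvec"],float).ravel(),np.array(f["intrinsics"],float),float(f["k1"])
def proj(f,P):
    Rm,t,K,k=cam(f); c=np.atleast_2d(P)@Rm.T+t; s=c[:,:2]/c[:,2:]; s=s*(1+k*(s**2).sum(1,keepdims=True))
    return s@K[:2,:2].T+K[:2,2]
def ray(f,uv,z):
    Rm,t,K,k=cam(f); d=np.linalg.solve(K[:2,:2],np.array(uv,float)-K[:2,2]); s=d.copy()
    for _ in range(20): s=d/(1+k*(s@s))
    o=-Rm.T@t; v=Rm.T@np.array([s[0],s[1],1]); return o+v*(z-o[2])/v[2]
E
python3 - <<'E'
from h import *
ims=[]
for c in ("top","side"):
    f=manip.grab_frame(c); ims.append(f["image"])
    cv2.imwrite(f"pics/{c}0.png",f["image"])
    for l in ("valve_box","cover_rib","mug","jar","shaker"):
        for r in manip.recognise(l,c)[:2]:
            u=r["rect"]; z={"cover_rib":.112,"valve_box":.09}.get(l,.0)
            print(c,l,round(r["score"],2),np.round(u),ray(f,[(u[0]+u[2])/2,(u[1]+u[3])/2],z).round(3))
s=manip.read_state();print(s["tcp_pos"],s["orientation"],R.from_quat(s["orientation"]).as_matrix().round(3))
cv2.imwrite("pics/top0b.png",cv2.resize(ims[0],(800,600)))
E
```

```text
top valve_box 0.7 [ 74. 149. 308. 262.] [0.574 0.06  0.09 ]
top cover_rib 0.94 [190. 176. 305. 257.] [ 0.53  -0.075  0.112]
top cover_rib 0.23 [202. 276. 218. 298.] [0.376 0.025 0.112]
top mug 0.79 [333. 193. 372. 242.] [ 0.519 -0.348  0.   ]
top mug 0.45 [ 68. 148. 306. 258.] [0.596 0.082 0.   ]
top jar 0.63 [133. 126. 168. 158.] [0.773 0.169 0.   ]
top shaker 0.56 [202. 278. 216. 297.] [0.375 0.038 0.   ]
side valve_box 0.75 [130. 113. 313. 279.] [ 0.506 -0.067  0.09 ]
side cover_rib 0.81 [173. 162. 305. 235.] [ 0.512 -0.124  0.112]
side mug 0.7 [277. 251. 337. 310.] [ 0.549 -0.307  0.   ]
side jar 0.62 [240. 113. 264. 162.] [0.837 0.261 0.   ]
side shaker 0.92 [141. 193. 162. 230.] [0.401 0.086 0.   ]
[0.19993809 0.48541842 0.23130532] [ 1.94152271e-01  9.80971404e-01  8.12483682e-07 -2.93248261e-05] [[-0.925  0.381 -0.   ]
 [ 0.381  0.925  0.   ]
 [ 0.    -0.    -1.   ]]
```

View pics/top0b.png

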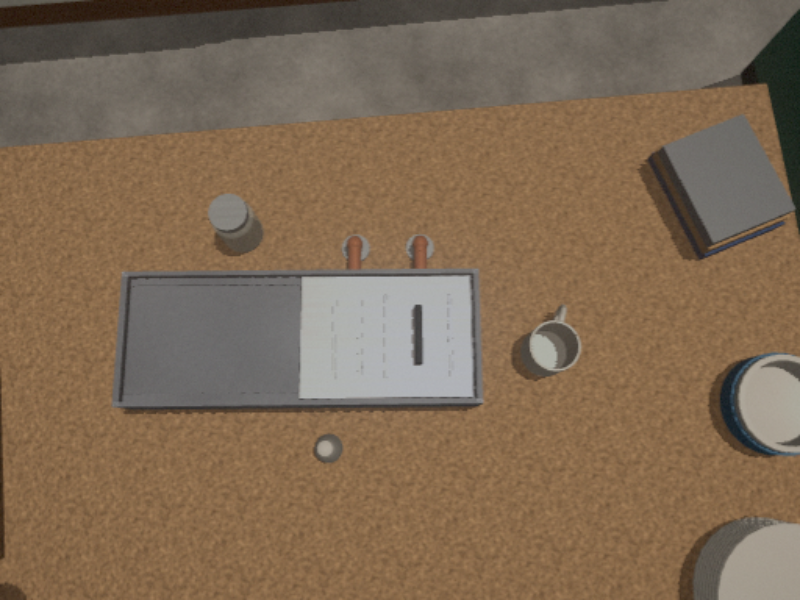

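View pics/side0.png

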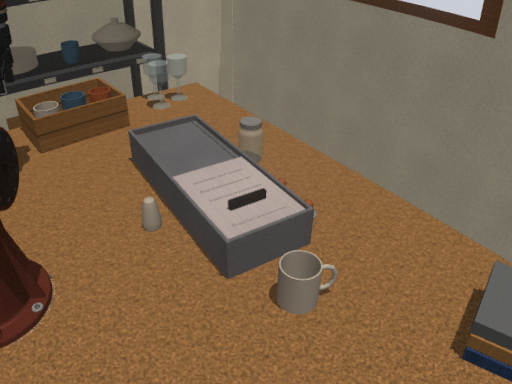

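```bash
python3 - <<'E'
from h import *
from scipy.optimize import least_squares
f=manip.grab_frame("top")
px=np.array([[122,272],[478,269],[482,404],[114,407]])*.64
for p in px: print(ray(f,p,.096).round(3))
C=np.array([[.105,.415],[.105,-.145],[-.105,-.145],[-.105,.415]])
def W(q,P): c,s=np.cos(q[2]),np.sin(q[2]); return np.asarray(P)@np.array([[c,s],[-s,c]])+q[:2]
r=least_squares(lambda q:(proj(f,np.c_[W(q,C),np.full(4,.096)])-px).ravel(),[.55,-.05,0])
print(r.x,r.fun.round(1))
a=ray(f,np.array([418,306])*.64,.112);b=ray(f,np.array([418,364])*.64,.112);print(a,b,(a+b)/2)
# detail crop
im=cv2.resize(f["image"][165:270,70:315],None,fx=3.2,fy=3.2,interpolation=cv2.INTER_CUBIC);cv2.imwrite("pics/c1.png",im)
c,s=np.cos(r.x[2]),np.sin(r.x[2])
print("rib box",((a+b)/2-np.r_[r.x[:2],0])[:2]@np.array([[c,-s],[s,c]]))
E
```

```text
[0.675 0.329 0.096]
[ 0.629 -0.227  0.096]
[ 0.42  -0.21   0.096]
[0.467 0.343 0.096]
[ 0.53667632 -0.07580031 -0.08262217] [ 0.1 -0.1  0.6 -0.2  0.8 -0.1 -1.4  0.2]
[ 0.57577575 -0.12727397  0.112     ] [ 0.48727873 -0.11879283  0.112     ] [ 0.53152724 -0.1230334   0.112     ]
rib box [-0.00123345 -0.04749691]
```

View pics/c1.png

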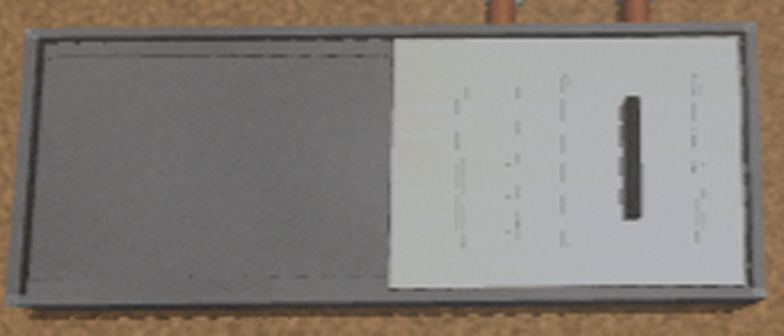

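The top view shows the box fitting at origin (0.537, -0.076), yaw -4.7°, within about 1 px. The rib is at (418, 335) in the 800-px picture, which is box y ≈ -48 mm. The mug, jar and shaker are all clear of it. I'm moving behind the rib with the fingers shut.

Call:
arm_command([
  {"fingers": -1, "dx": -55.1, "dy": -47.2, "dz": 0, "yaw": -17.7},
  {"fingers": -1, "dx": -55.1, "dy": -47.2, "dz": 0, "yaw": -17.7},
  {"fingers": -1, "dx": -55.1, "dy": -47.2, "dz": 0, "yaw": -17.7},
  {"fingers": -1, "dx": -55.1, "dy": -47.2, "dz": 0, "yaw": -17.7},
  {"fingers": -1, "dx": -55.1, "dy": -47.2, "dz": 0, "yaw": -17.7},
  {"fingers": -1, "dx": -55.1, "dy": -47.2, "dz": 0, "yaw": -17.7},
  {"fingers": -1, "dx": -55.1, "dy": -47.2, "dz": 0, "yaw": -17.7},
  {"fingers": -1, "dx": -55.1, "dy": -47.2, "dz": 0, "yaw": -17.7},
  {"fingers": -1, "dx": -55.1, "dy": -47.2, "dz": 0, "yaw": -17.7},
  {"fingers": -1, "dx": -55.1, "dy": -47.2, "dz": 0, "yaw": -17.7},
  {"fingers": -1, "dx": -55.1, "dy": -47.2, "dz": 0, "yaw": -17.7},
  {"fingers": -1, "dx": -55.1, "dy": -47.2, "dz": 0, "yaw": -17.7},
])

```text
clock: 2.15
tcp_pos: [0.5305, -0.1636, 0.2311]
orientation: [0.042, 0.999, -0.0, 0.0]
ft_force: [0.0, -0.0, -0.4]
gripper_width: -0.001
```

Call:
arm_command([
  {"fingers": -1},
  {"fingers": -1, "dz": 5},
  {"fingers": -1, "dz": 5},
])

```text
invalid input at $.moves[0]: expected keys fingers, dx, dy, dz, yaw
```

```bash
cat >> h.py <<'E'
B=np.array([.5367,-.0758]); Y=-.0826
M=np.array([[np.cos(Y),-np.sin(Y)],[np.sin(Y),np.cos(Y)]])
def tobox(p): return (np.array(p)[:2]-B)@M
def st():
    s=manip.read_state(); print(round(s["clock"],2),"tcp",np.round(s["tcp_pos"],4),"box",tobox(s["tcp_pos"]).round(4),"F",np.round(s["ft_force"],1),"w",s["gripper_width"])
    m=R.from_quat(s["orientation"]).as_matrix(); print("tool x,y in box",(m[:2,0]@M).round(3),(m[:2,1]@M).round(3)); return s
E
python3 - <<'E'
from h import *
st()
f=manip.grab_frame("top"); cv2.imwrite("pics/t2.png",cv2.resize(f["image"][130:300,150:400],None,fx=3,fy=3))
E
```

```text
2.15 tcp [ 0.5305 -0.1636  0.2311] box [ 0.001 -0.088] F [ 0.  -0.  -0.4] w -0.0012547161470774031
tool x,y in box [-1.     0.001] [0.001 1.   ]
```

View pics/t2.png

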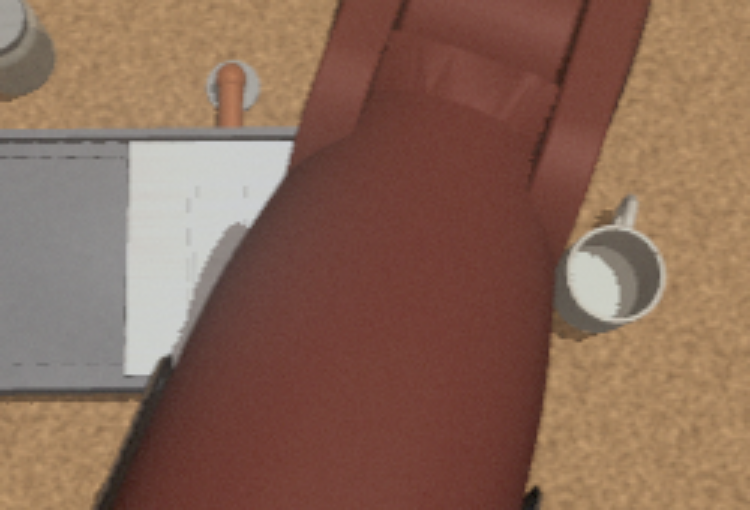

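The arm hides the rib from the top camera, but the state shows the TCP at box (1, -88) mm, about 20 mm behind the rib face. I'm descending to z ≈ 98 mm.

Call:
arm_command([
  {"fingers": -1, "dx": 0, "dy": 0, "dz": 6, "yaw": 0},
  {"fingers": -1, "dx": 0, "dy": 0, "dz": 11, "yaw": 0},
  {"fingers": -1, "dx": 0, "dy": 0, "dz": 13.2, "yaw": 0},
  {"fingers": -1, "dx": 0, "dy": 0, "dz": 13.2, "yaw": 0},
  {"fingers": -1, "dx": 0, "dy": 0, "dz": 13.2, "yaw": 0},
])

```text
clock: 2.82
tcp_pos: [0.5304, -0.1611, 0.1005]
orientation: [0.041, 0.999, -0.0, 0.001]
ft_force: [-0.6, -0.4, -0.2]
gripper_width: 0.003
```

```bash
python3 - <<'E'
from h import *
st()
f=manip.grab_frame("side"); cv2.imwrite("pics/s2.png",cv2.resize(f["image"][90:290,130:350],None,fx=3,fy=3))
E
```

```text
2.83 tcp [ 0.5304 -0.1611  0.1005] box [ 0.0007 -0.0855] F [-0.6 -0.4 -0.2] w 0.0028137190279402618
tool x,y in box [-1.    -0.001] [-0.001  1.   ]
```

View pics/s2.png

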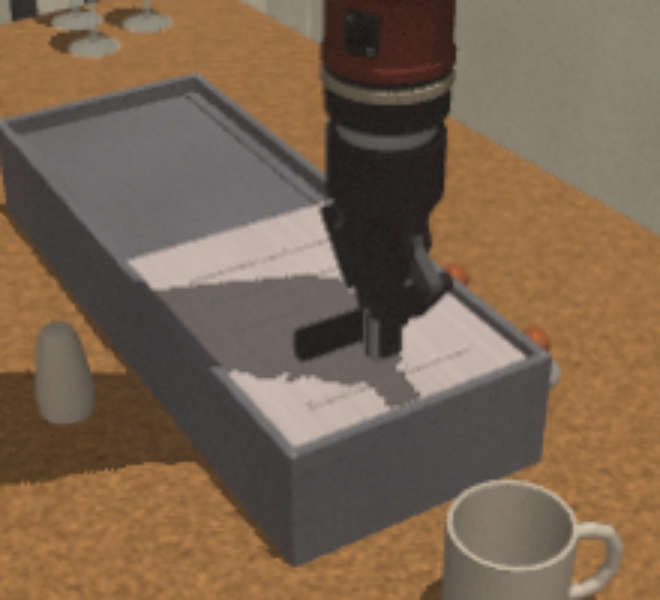

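The fingertips stand just behind the rib, around (380, 340) in the crop and centred on it. Now I push steadily.

Call:
arm_command([
  {"fingers": -1, "dx": 0, "dy": 1.5, "dz": 0.1, "yaw": 0},
  {"fingers": -1, "dx": 0, "dy": 2.5, "dz": 0.1, "yaw": 0},
  {"fingers": -1, "dx": 0, "dy": 4, "dz": 0.1, "yaw": 0},
  {"fingers": -1, "dx": 0, "dy": 6, "dz": 0.1, "yaw": 0},
  {"fingers": -1, "dx": 0, "dy": 8, "dz": 0.1, "yaw": 0},
  {"fingers": -1, "dx": 0, "dy": 10, "dz": 0.1, "yaw": 0},
  {"fingers": -1, "dx": 0, "dy": 12, "dz": 0.1, "yaw": 0},
  {"fingers": -1, "dx": 0, "dy": 14, "dz": 0.1, "yaw": 0},
])

```text
clock: 3.88
tcp_pos: [0.5416, -0.0208, 0.099]
orientation: [0.041, 0.999, -0.001, 0.001]
ft_force: [0.7, -5.4, 4.7]
gripper_width: -0.002
```

```bash
python3 - <<'E'
from h import *
st()
E
```

```text
3.88 tcp [ 0.5416 -0.0208  0.099 ] box [0.0003 0.0553] F [ 0.7 -5.4  4.7] w -0.0015822488365974793
tool x,y in box [-1.    -0.001] [-0.001  1.   ]
```

Call:
arm_command([
  {"fingers": -1, "dx": 0, "dy": 2, "dz": 0, "yaw": 0},
  {"fingers": -1, "dx": 0, "dy": 4, "dz": 0, "yaw": 0},
  {"fingers": -1, "dx": 0, "dy": 6, "dz": 0, "yaw": 0},
  {"fingers": -1, "dx": 0, "dy": 8, "dz": 0, "yaw": 0},
  {"fingers": -1, "dx": 0, "dy": 10, "dz": 0, "yaw": 0},
  {"fingers": -1, "dx": 0, "dy": 11.5, "dz": 0, "yaw": 0},
  {"fingers": -1, "dx": 0, "dy": 12.5, "dz": 0, "yaw": 0},
  {"fingers": -1, "dx": 0, "dy": 13.2, "dz": 0, "yaw": 0},
  {"fingers": -1, "dx": 0, "dy": 13.8, "dz": 0, "yaw": 0},
  {"fingers": -1, "dx": 0, "dy": 13.8, "dz": 0, "yaw": 0},
])

```text
clock: 5.12
tcp_pos: [0.5522, 0.1169, 0.0983]
orientation: [0.041, 0.999, 0.0, -0.0]
ft_force: [-0.2, 0.0, 0.1]
gripper_width: -0.0
```

```bash
python3 - <<'E'
from h import *
st()
f=manip.grab_frame("top"); cv2.imwrite("pics/t3.png",cv2.resize(f["image"][140:280,60:340],None,fx=2.8,fy=2.8,interpolation=cv2.INTER_CUBIC))
for l in ("round_handle_tip","plain_handle_tip","cover_rib","round_handle","plain_handle"):
  for c in ("top",):
    for r in manip.recognise(l,c)[:2]:
        u=r["rect"]; p=ray(f,[(u[0]+u[2])/2,(u[1]+u[3])/2],.072); print(l,round(r["score"],2),np.round(u),"box",tobox(p).round(3))
E
```

```text
5.12 tcp [0.5522 0.1169 0.0983] box [-0.0005  0.1933] F [-0.2  0.   0.1] w -0.00038432404901932854
tool x,y in box [-1.    -0.001] [-0.001  1.   ]
round_handle_tip 0.68 [217. 196. 228. 229.] box [0.01  0.063]
plain_handle_tip 0.69 [264. 196. 276. 228.] box [ 0.011 -0.055]
plain_handle_tip 0.26 [218. 194. 227. 225.] box [0.017 0.063]
cover_rib 0.57 [146. 177. 196. 257.] box [0.001 0.19 ]
round_handle 0.65 [217. 198. 225. 224.] box [0.014 0.066]
plain_handle 0.71 [138. 125. 169. 157.] box [0.196 0.24 ]
plain_handle 0.56 [266. 191. 275. 226.] box [ 0.019 -0.056]
```

View pics/t3.png

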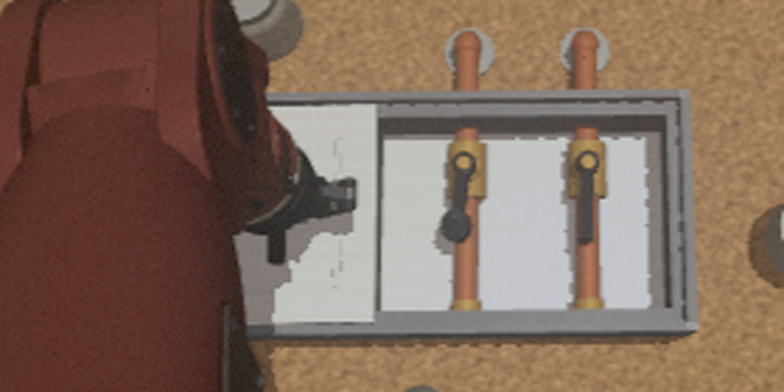

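The cover is fully open, with its edge at crop x ≈ 378. The round lever is the left one: pivot (464, 161), disc (457, 222). The plain lever is on the right, at x ≈ 587.

```bash
python3 - <<'E'
from h import *
f=manip.grab_frame("top")
for n,p,z in (("disc",(457,222),.072),("pivot",(464,161),.075),("edge",(378,210),.09),("plainend",(587,243),.072),("plainpiv",(587,161),.075)):
    print(n,tobox(ray(f,np.array(p)/2.8+[60,140],z)).round(4))
E
```

```text
disc [-0.0068  0.0607]
pivot [0.047  0.0546]
edge [0.0018 0.1276]
plainend [-0.0263 -0.0531]
plainpiv [ 0.046 -0.054]
```

Both pivots come out about 5 mm too far in +y, so my box origin is about 5 mm short and I'll correct it by +5 mm. That puts the rib at about 209, so I push 8 mm more, then back off, rise, and move behind the disc.

Call:
arm_command([
  {"fingers": -1, "dx": 0, "dy": 0.4, "dz": 0, "yaw": 0},
  {"fingers": -1, "dx": 0, "dy": 0.8, "dz": 0, "yaw": 0},
  {"fingers": -1, "dx": 0, "dy": 0.8, "dz": 0, "yaw": 0},
])

```text
clock: 5.85
tcp_pos: [0.553, 0.1246, 0.0982]
orientation: [0.041, 0.999, 0.0, -0.0]
ft_force: [0.3, -0.1, 0.1]
gripper_width: -0.002
```

Call:
arm_command([
  {"fingers": -1, "dx": 0, "dy": -1.5, "dz": 0, "yaw": 0},
  {"fingers": -1, "dx": 0, "dy": -2, "dz": -2, "yaw": 0},
  {"fingers": -1, "dx": 0.5, "dy": -6, "dz": -4, "yaw": 0},
  {"fingers": -1, "dx": 1.1, "dy": -12, "dz": -4, "yaw": 0},
  {"fingers": -1, "dx": 1.1, "dy": -18.2, "dz": -4, "yaw": 0},
  {"fingers": -1, "dx": 1.1, "dy": -18.2, "dz": -4, "yaw": 0},
  {"fingers": -1, "dx": 1.1, "dy": -18.2, "dz": -4, "yaw": 0},
])

```text
clock: 6.72
tcp_pos: [0.5269, -0.0569, 0.1384]
orientation: [0.042, 0.999, 0.0, 0.0]
ft_force: [0.7, 0.1, -0.4]
gripper_width: 0.002
```

```bash
sed -i 's/^B=.*/B=np.array([.5371,-.0708]); Y=-.0826/' h.py; python3 - <<'E'
from h import *
st()
f=manip.grab_frame("side"); cv2.imwrite("pics/s3.png",cv2.resize(f["image"][90:290,110:330],None,fx=3,fy=3))
P=[("disc",-.009,.0555,.072),("piv",.045,.05,.072),("plain",-.01,-.06,.072),("rib",0,.217,.112)]
for n,x,y,z in P: w=M@[x,y]+B; print(n,((proj(f,[*w,z])[0]-[110,90])*3).round())
E
```

```text
6.72 tcp [ 0.5269 -0.0569  0.1384] box [-0.0113  0.013 ] F [ 0.7  0.1 -0.4] w 0.002450525390331901
tool x,y in box [-1.     0.001] [0.001 1.   ]
disc [327. 294.]
piv [390. 278.]
plain [403. 371.]
rib [244. 162.]
```

View pics/s3.png

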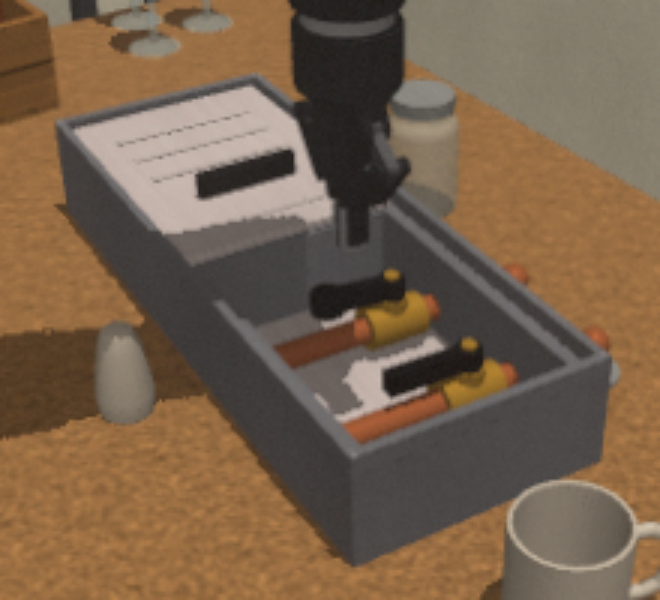

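Disc top is at about (323, 293), against a prediction of (327, 294), and the pivot and rib also match. The rib is at the far end. I'm descending on the -y side of the disc.

Call:
arm_command([
  {"fingers": -1, "dx": 0, "dy": -0.1, "dz": 4, "yaw": 0},
  {"fingers": -1, "dx": 0, "dy": -0.1, "dz": 7, "yaw": 0},
  {"fingers": -1, "dx": 0, "dy": -0.1, "dz": 8.1, "yaw": 0},
  {"fingers": -1, "dx": 0, "dy": -0.1, "dz": 8.1, "yaw": 0},
  {"fingers": -1, "dx": 0, "dy": -0.1, "dz": 8.1, "yaw": 0},
])

```text
clock: 7.4
tcp_pos: [0.528, -0.0572, 0.0584]
orientation: [0.041, 0.999, -0.0, 0.001]
ft_force: [0.8, -0.1, 0.6]
gripper_width: 0.0
```

```bash
python3 -c "
from h import *
st()"
```

```text
7.4 tcp [ 0.528  -0.0572  0.0584] box [-0.0102  0.0128] F [ 0.8 -0.1  0.6] w 0.0001793645568725589
tool x,y in box [-1.    -0.001] [-0.001  1.   ]
```

Call:
arm_command([
  {"fingers": -1, "dx": 0.2, "dy": 0.8, "dz": 0, "yaw": 0},
  {"fingers": -1, "dx": 0.3, "dy": 1.5, "dz": 0, "yaw": 0},
  {"fingers": -1, "dx": 0.5, "dy": 2.4, "dz": 0, "yaw": 0},
  {"fingers": -1, "dx": 0.6, "dy": 3.2, "dz": 0, "yaw": 0},
  {"fingers": -1, "dx": 0.5, "dy": 4.3, "dz": 0, "yaw": 0},
  {"fingers": -1, "dx": 0.3, "dy": 5.4, "dz": 0, "yaw": 0},
  {"fingers": -1, "dx": -0.3, "dy": 6.5, "dz": 0, "yaw": 0},
  {"fingers": -1, "dx": -1.2, "dy": 7.7, "dz": 0, "yaw": 0},
  {"fingers": -1, "dx": -2.0, "dy": 8.3, "dz": 0, "yaw": 0},
  {"fingers": -1, "dx": -2.5, "dy": 8.6, "dz": 0, "yaw": 0},
  {"fingers": -1, "dx": -2.5, "dy": 8.6, "dz": 0, "yaw": 0},
])

```text
clock: 8.78
tcp_pos: [0.5598, 0.0267, 0.0573]
orientation: [0.041, 0.999, 0.0, 0.0]
ft_force: [0.3, 0.4, -0.1]
gripper_width: -0.0
```

```bash
python3 - <<'E'
from h import *
st()
f=manip.grab_frame("side"); cv2.imwrite("pics/s4.png",cv2.resize(f["image"][90:290,110:330],None,fx=3,fy=3))
E
```

```text
8.78 tcp [0.5598 0.0267 0.0573] box [0.0145 0.099 ] F [ 0.3  0.4 -0.1] w -0.00010529270847573955
tool x,y in box [-1.    -0.001] [-0.001  1.   ]
```

View pics/s4.png

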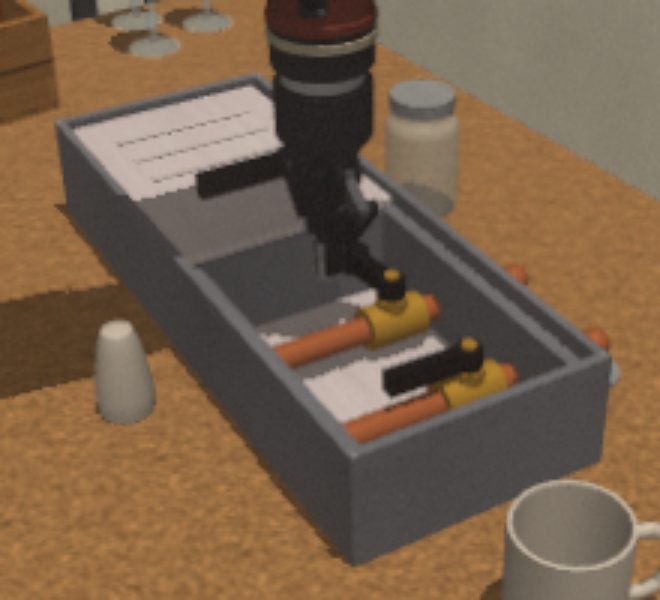

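The lever (about (360, 265)) has turned nearly square across its pipe, and the plain lever hasn't moved. I press on in +x to the stop.

Call:
arm_command([
  {"fingers": -1, "dx": -0.3, "dy": 0, "dz": 0, "yaw": 0},
  {"fingers": -1, "dx": -0.6, "dy": 0, "dz": 0, "yaw": 0},
  {"fingers": -1, "dx": -0.6, "dy": 0, "dz": 0, "yaw": 0},
])

```text
clock: 9.2
tcp_pos: [0.5651, 0.0259, 0.0573]
orientation: [0.041, 0.999, 0.0, -0.0]
ft_force: [-2.1, 1.4, 0.8]
gripper_width: 0.003
```

Call:
arm_command([
  {"fingers": -1, "dx": -0.2, "dy": 0, "dz": 0, "yaw": 0},
  {"fingers": -1, "dx": -0.2, "dy": 0, "dz": 0, "yaw": 0},
])

```text
clock: 9.45
tcp_pos: [0.5659, 0.0258, 0.0571]
orientation: [0.041, 0.999, 0.0, -0.001]
ft_force: [-5.6, 2.5, 2.9]
gripper_width: 0.001
```

Call:
arm_command([
  {"fingers": -1, "dx": -0.2, "dy": 0, "dz": 0, "yaw": 0},
  {"fingers": -1, "dx": -0.3, "dy": 0, "dz": 0, "yaw": 0},
  {"fingers": -1, "dx": -0.3, "dy": 0, "dz": 0, "yaw": 0},
])

```text
clock: 9.82
tcp_pos: [0.5663, 0.0258, 0.0569]
orientation: [0.041, 0.999, 0.0, -0.003]
ft_force: [-15.7, 2.9, 11.2]
gripper_width: -0.0
```

The force climbs to 15.7 N while the tip has stopped, so the lever is on its stop. I back away in -x, lift, and clear the view.

Call:
arm_command([
  {"fingers": -1, "dx": 0.8, "dy": -0.3, "dz": 0, "yaw": 0},
  {"fingers": -1, "dx": 2.5, "dy": -2, "dz": 0, "yaw": 0},
  {"fingers": -1, "dx": 2.5, "dy": -2, "dz": -5, "yaw": 0},
  {"fingers": -1, "dx": 2.5, "dy": -2, "dz": -10, "yaw": 0},
  {"fingers": -1, "dx": 2.5, "dy": -2, "dz": -14, "yaw": 0},
  {"fingers": -1, "dx": 7, "dy": 4, "dz": -17, "yaw": 0},
  {"fingers": -1, "dx": 12, "dy": 10, "dz": -17, "yaw": 0},
  {"fingers": -1, "dx": 17, "dy": 14, "dz": -17, "yaw": 0},
  {"fingers": -1, "dx": 20, "dy": 20, "dz": -17, "yaw": 0},
  {"fingers": -1, "dx": 20, "dy": 25, "dz": -17, "yaw": 0},
  {"fingers": -1, "dx": 20, "dy": 25, "dz": -17, "yaw": 0},
  {"fingers": -1, "dx": 20, "dy": 25, "dz": -17, "yaw": 0},
])

```text
clock: 11.32
tcp_pos: [0.3914, 0.2922, 0.2275]
orientation: [0.04, 0.999, 0.0, 0.001]
ft_force: [-0.3, 0.6, 0.4]
gripper_width: -0.001
```

```bash
python3 - <<'E'
from h import *
st()
f=manip.grab_frame("top"); cv2.imwrite("pics/t5.png",cv2.resize(f["image"][120:310,60:390],None,fx=2.4,fy=2.4,interpolation=cv2.INTER_CUBIC))
for n,x,y,z in [("rib217",0,.217,.112),("disc shut",.045,.105,.072),("piv",.045,.05,.072)]: w=M@[x,y]+B; print(n,((proj(f,[*w,z])[0]-[60,120])*2.4).round())
for l in ("mug","jar","shaker"): print(l,[np.round(r["rect"]) for r in manip.recognise(l,"top")[:1]])
E
```

```text
11.32 tcp [0.3914 0.2922 0.2275] box [-0.1752  0.3497] F [-0.3  0.6  0.4] w -0.0008342051755013191
tool x,y in box [-1.    -0.003] [-0.003  1.   ]
rib217 [225. 227.]
disc shut [344. 189.]
piv [398. 188.]
mug [array([334., 193., 369., 243.])]
jar [array([132., 127., 168., 161.])]
shaker [array([200., 277., 216., 298.])]
```

View pics/t5.png

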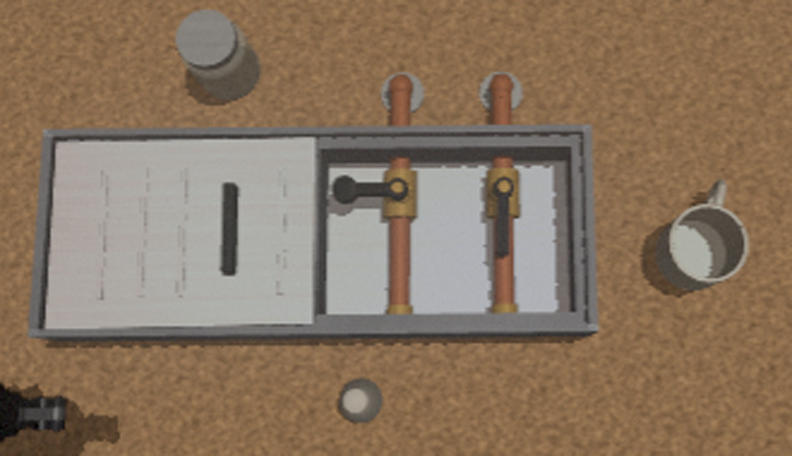

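The cover lies aside flat, with its rib at (230, 228), within a few mm of the end stop. The disc is at (344, 189), exactly where the shut position is predicted. The plain lever and the crockery haven't moved, and the arm is clear.

```bash
python3 -c "
from h import *
manip.hand_in()"
```

```text
the job is handed in; nothing more can be done
```

The job is done and handed in: the cover is pushed aside, the round-disc lever is shut, and the arm is clear of everything. The robot clock read about 11.3 s of the 54 s allowed.

- **Cover:** I pushed it along by its rib with shut fingertips. In the last picture it lies flat, with the rib about 5 px (roughly 5 mm) short of where 217 mm would appear. That is well beyond the 140 mm needed, but it may not be touching the end stop.
- **Marked lever:** I pushed the disc round until the tip stopped moving and the sideways force reached about 16 N. The disc then appeared exactly at its predicted shut position.
- **Left alone:** The plain lever looks unmoved. The mug, jar and shaker were found within about 4 px of where they started, which is about as close as the detector can tell.
- **Disagreement:** My first fit of the box was about 5 mm off along its length, because I assumed the wrong offset for its ends. The lever pivots showed this, and I corrected it before pushing the lever.

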